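# Index the spice carousel and hold its hatch open

## Robot

A 6-joint arm with a two-finger parallel gripper is mounted at the origin on the work surface. World frame = base frame: x ahead of the robot, y to its left, z up, the work surface at z = 0. Lengths are in m, angles in degrees, forces in N, time in s.
With the tool pointing down it reaches from about 0.375 to 0.925 m from the base axis. Payload 5.7 kg.
Tool frame: the origin (TCP) lies between the finger pads; the fingertips stand 22 mm ahead of it and the grasp point (between the pads) lies 3 mm ahead of it; x points along the fingers, y is the direction in which the jaws open and shut, and the axes are right-handed (so a half turn about x gives the same grasp; the last joint's range is limited). The gripper opens to 85 mm and grips with 20 to 120 N. Pads are 22 mm wide; open, the fingers measure 114 mm over their backs; the gripper's body (76 mm by 85 mm) begins 54 mm behind the grasp point. The pads swing forward as they close: fully open they stand 13 mm farther back than shut.
Start: joints at [-72.771, 20.558, 86.54, -0, 72.909, -6.595], TCP at [0.242, -0.549, 0.253] pointing down, gripper open.
Joint ranges: [-170.27, 170.27], [-57.76, 135], [12.27, 136.19], [-55.21, 235.2], [11.17, 155.16], [-170.74, 170.74]. Speed limits (degrees/s): [136.94, 136.94, 180, 180, 180, 180].

## Interface

Orientations are given as [roll, pitch, yaw] about the fixed x, y, z axes, in that order (R = Rz(yaw) Ry(pitch) Rx(roll)).
In Python, from workcell import sense, read_camera, sign_off gives the robot as it stands.
- The arm moves only by the shell command python3 -m jog 'ROWS' [FORCE]. ROWS is JSON, a list of rows, each an object of numbers: "gripper": the opening, from 0 (shut) to 1 (fully open); "dx", "dy", "dz": the shift along the tool's x, y, z in mm; "turn": the turn about the tool's x in rad. In form: [{"gripper": .., "dx": .., "dy": .., "dz": .., "turn": ..}, ...]. A call has 1 to 12 rows; each row shifts and turns the commanded pose from where the row before left it, along the tool's axes as they then stand; what a row does not reach is not made up. A row lasts 1/8 s, in which the tool goes at most 62.5 mm and 10.7 degrees, less where a joint would pass 70% of its speed; a pose out of reach is approached as far as the arm can. A call is refused whole if a number of a shift passes 62.5 or a number of a turn 0.188, either way. A call with a gripper value outside its range is refused whole. The fingers move at their own pace and stop on an object; FORCE is the grip in N (left out, the last holds). Time passes only in rows, so rows that do not move let the fingers close. It gives the time, the measured TCP pose, the force and the opening at its end, in the units of the state.
- sense(): the state, without advancing time (a new reading comes with each control period).
- read_camera(name): name is "side" or "top"; returns a dict with "image" (480x640x3 uint8, red, green, blue), "z_map" (480x640 float32, m along the optical axis (not along the pixel's ray), 0 where there is no reading), "K" (3x3 intrinsics, pixels), "R" (3x3) and "t" (3): a world point X has camera coordinates R X + t. Camera axes: x right, y down, z forward; pixel columns grow to the right and rows downward; lengths in m; the calibration is good to about 2 mm. A picture is of the moment at which its call begins.
- sign_off(): hands the job in, once; it reports no verdict.
The state is a dict: "time_s": time; "qpos": joint angles; "dq": joint speeds; "joint_torque": joint torques, N m; "position": TCP position; "orientation": TCP orientation; "contact_force": force on the tool from outside, world axes, zero at the start; "torque": the same for the moment, N m; "opening": finger opening in m.
Only numpy, scipy, OpenCV 4.12 (cv2) and the standard library are available. Lean on these libraries where they do the work, as an engineer would, in place of code of your own. Each camera call takes 0.05 s, during which the arm holds its last target. There are 200 camera calls.

## Task

Turn the knob on top of the spice carousel one click clockwise (seen from above), so that it rests at the next position and does not run on towards the position after that. Then lift the small sprung hatch by its grip and hold it steadily open at 60 degrees with the gripper so that I can reach in; finish while still holding it there, since it springs shut if let go. Leave the containers, spatula, tongs and processor alone.

Things in the scene. Friction and masses are not known exactly. Their poses are not given: they have to be found in the camera images.
- case: Spice carousel: fixed square steel case 270 x 270 mm, 100 mm high, on the counter. Origin: centre of its underside, on the knob's vertical axis. At yaw 0 its own -x side (the hatch's side) faces the robot; z up. Three raised black ticks on the top around the knob, 62 mm from its axis, at +30, -30 and -90 degrees from the case's +x (counter-clockwise positive, seen from above), mark the three click positions of the knob's pointer.
- knob_grip (a point): Point on the knob's vertical axis, 126 mm above the counter (10 mm below the knob's top): the height to grip. The black knob is an upright bar 62 mm long, 16 mm thick, its top 36 mm above the case's top, on a 68 mm disc that ends 5 mm above the case's top; a small V-shaped nose low on one end is the pointer. The bar's direction seen from above is the case's yaw + 30 degrees - joint turret. Turning it by the bar turns the carousel of jars inside.
- turret (a joint): Angle of the knob and carousel (rad), grows clockwise seen from above. Detents (clicks that pull the knob in from up to about 25 degrees) at 0, 1.047 (60 degrees) and 2.094; starts at 0, next position 1.047. Getting out of a click takes about 0.12 N m.
- hatch (a joint): Opening angle of the wooden hatch (rad): 0 shut, 1.047 is 60 degrees, stop at 1.4. Hinge axis level, along the case's y, on the case's top 50 mm from the knob's axis towards the case's -x side; the plate (88 mm long from hinge to free edge, 112 mm wide, 8 mm thick) lies on the case's top and its free edge rises. Spring and weight always push it shut: about 1 to 3 N at the grip.
- hatch_grip (a point): Centre of the hatch's grip: a level steel barrel 18 mm in diameter and 34 mm long, parallel to the hinge, on a 20 mm wide, 10 mm thick neck. Shut, it is 78 mm from the hinge axis horizontally (128 mm from the knob's axis) and 38 mm above it (138 mm above the counter, 30 mm above the plate). It moves with the hatch on an arc about the hinge; pinched by its two flat ends from above it can turn between the fingers.
- hatch_hinge (a point): Middle of the hatch's hinge axis, 100 mm above the counter; fixed to the case, its axes are the case's.
- tub_low: Lower of two stacked clear plastic containers with white lids, 136 x 106 x 70 mm each, loose; origin at the centre of its underside. Leave alone.
- tub_high: Upper container, same size, standing on the lower; origin at the centre of its underside. Leave alone.
- spatula: Loose black spatula lying on the counter along its own x, about 280 mm long. Leave alone.
- tongs: Loose steel tongs lying on the counter along their own x, 270 mm long, 75 mm wide, 18 mm high; origin under the middle. Leave alone.
- processor: Squat food processor, 190 x 180 mm base, 230 mm high, fixed; origin at the centre of its underside. Leave alone.

How it is judged:
By the outcome, as a careful person would: the job done as asked, in the order asked, and still so for the second after the job is handed in, while the arm keeps its last pose, push and grip.
It also fails if it takes over 48 s, if anything falls off the work surface, if the arm or the gripper's body presses on something with over 40 N, if the wrist force passes 120 N, or if a joint passes its speed limit or range.

## Working session

There is one attempt and no reset: what is moved stays moved. The work goes in short steps, Python scripts to look and compute and a shell command to move; the robot and the scene stay as the last step left them, time stands still between calls to the robot, and variables do not carry over. Pictures are saved under pics/ and viewed, about 8 in all and at most 12, crops included, and the job is handed in when it is done.

```bash
mkdir -p pics; cat > h.py <<'E'
import numpy as np,cv2
from workcell import sense,read_camera
def snap(n,f):
    c=read_camera(n);np.savez('pics/'+f+'.npz',**c);cv2.imwrite('pics/'+f+'.png',c['image'][:,:,::-1]);return c
def px(c,u,v,z=None):
    K,R,t=c['K'],c['R'],c['t'];r=R.T@np.linalg.inv(K)@np.array([u,v,1.]);o=-R.T@t
    if z is None: return o+r*c['z_map'][int(v),int(u)]
    return o+r*(z-o[2])/r[2]
def cloud(c):
    K,R,t=c['K'],c['R'],c['t'];v,u=np.mgrid[:480,:640];p=np.stack([u,v,np.ones_like(u)],-1)@np.linalg.inv(K).T*c['z_map'][...,None]
    return (p-t)@R
def proj(c,X):
    p=c['K']@(c['R']@np.array(X)+c['t']);return p[:2]/p[2]
E
python3 - <<'E'
from h import *
for n in('top','side'):
    c=snap(n,n+'0');print(n,-c['R'].T@c['t'],c['R'].round(3).tolist(),c['K'][0,0])
print(sense())
E
```

```text
top [0.39554592 0.05221536 1.86433072] [[0.006, -1.0, -0.012], [-0.996, -0.005, -0.084], [0.084, 0.012, -0.996]] 524.0959834988785
side [-0.15824055  0.98737314  0.86367751] [[-0.802, -0.598, 0.004], [-0.326, 0.432, -0.841], [0.501, -0.676, -0.541]] 518.8754149364368
{'time_s': 0.1, 'qpos': array([-7.27704952e+01,  2.05925658e+01,  8.65929372e+01,  1.39554327e-03,
        7.29101511e+01, -6.59430866e+00]), 'dq': array([ 0.14077968, -0.03363908, -0.08052204, -0.07287317, -0.03453262,
        0.04314758]), 'joint_torque': array([ 1.58401293e-03, -5.28648448e+01, -2.79351783e+01, -1.30228977e-04,
        5.04690848e-03, -1.65591146e-06]), 'position': array([ 0.24218542, -0.54831011,  0.25254954]), 'orientation': array([-97.39285132,  89.90433655, 106.43055089]), 'contact_force': array([-0.47115829,  0.44129836,  0.27818711]), 'torque': array([-0.01884771, -0.04146343,  0.05990555]), 'opening': 0.085559602004319}
```

View pics/top0.png

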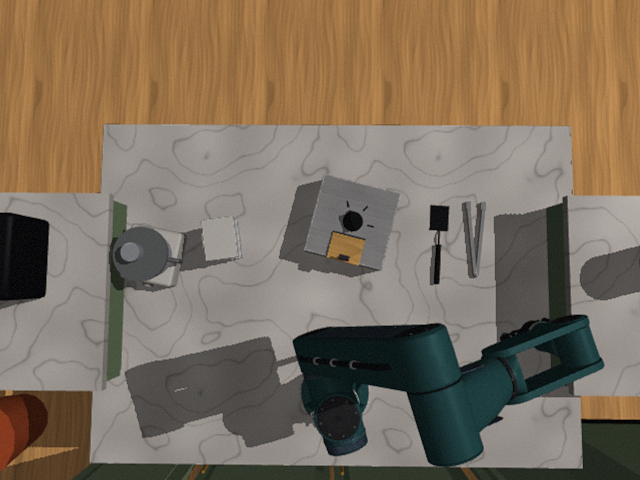

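View pics/side0.png

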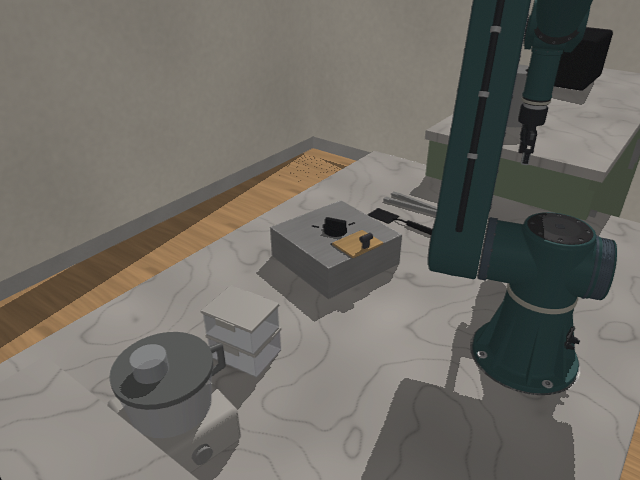

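The top view shows the case top (corners about (322,178), (399,192), (377,272), (306,257)), with the knob at (352,221) and the hatch at (346,248) on the robot's side. The side view agrees, with the knob at (335,227) and the grip at (366,240). Next I fit the case's pose.

```bash
python3 - <<'E'
from h import *
for n in('top','side'):
    c=dict(np.load(f'pics/{n}0.npz'));P=cloud(c);print(n)
    u0,u1,v0,v1=(290,420,165,290) if n=='top' else (255,415,190,310)
    m=np.zeros((480,640),bool);m[v0:v1,u0:u1]=1
    m&=(c['z_map']>0)
    top=P[m&(abs(P[...,2]-.1)<.012)]
    print(len(top),np.median(top[:,2]));r=cv2.minAreaRect((top[:,:2]*1000).astype(np.float32));print(r)
    k=P[m&(P[...,2]>.122)];
    for q in k if len(k)<0 else []:print(q)
    # cluster high points
    b=(m&(P[...,2]>.122)).astype(np.uint8);N,L,s,ce=cv2.connectedComponentsWithStats(b)
    for i in range(1,N):
        q=P[L==i];print(s[i],ce[i],q.mean(0).round(4),q.max(0).round(4),q.min(0).round(4))
    im=c['image'][v0:v1,u0:u1,::-1];cv2.imwrite(f'pics/{n}_crop.png',cv2.resize(im,None,fx=4.5 if n=='top' else 4.5,fy=4.5,interpolation=cv2.INTER_CUBIC))
E
```

```text
top
5998 0.10144431806206732
((587.34716796875, -55.600555419921875), (270.4225158691406, 276.3052062988281), 75.71347045898438)
[349 210   9  20  98] [353.1122449  219.70408163] [ 0.5886 -0.0552  0.136 ] [ 0.6227 -0.041   0.1468] [ 0.5573 -0.0685  0.1226]
[338 254  12   7  57] [343.77192982 256.92982456] [ 0.4646 -0.024   0.1457] [ 0.4745 -0.0053  0.1538] [ 0.4546 -0.0414  0.1353]
side
4668 0.09916823711197117
((584.41064453125, -54.126220703125), (278.6441345214844, 282.4990234375), 76.34984588623047)
[324 217  22  10 142] [334.6971831  221.53521127] [ 0.5841 -0.0504  0.1311] [ 0.6155 -0.0365  0.1397] [ 0.5543 -0.067   0.1222]
[359 233  14  12 105] [365.54285714 237.95238095] [ 0.4594 -0.0184  0.1386] [ 0.4748 -0.0033  0.1488] [ 0.4503 -0.0402  0.1223]
[255 294  24  16 269] [264.57620818 303.35315985] [0.4871 0.3474 0.1386] [0.5309 0.3744 0.1425] [0.4596 0.3271 0.1245]
```

View pics/top_crop.png

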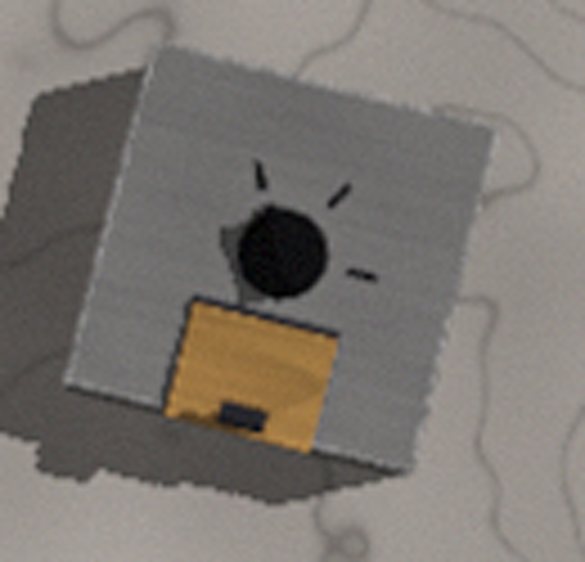

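View pics/side_crop.png

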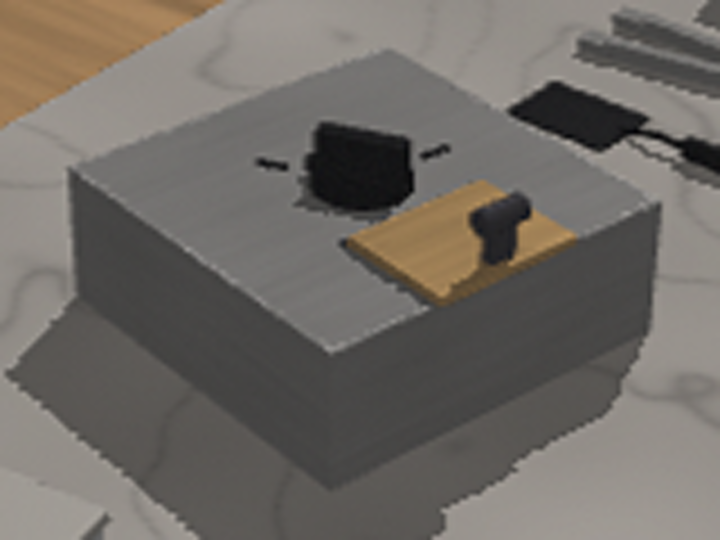

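The crops confirm it: ticks at crop (258,175), (340,195) and (362,274), and the bar points at the first one. The hatch and grip face the robot. This gives a case yaw of about -14.2 degrees and a knob axis near (0.586, -0.054). I'll move over the knob with jaw y at -74.2 degrees.

```bash
cat > d.py <<'E'
import sys;from h import *
from scipy.spatial.transform import Rotation as Rn
def delta(xyz,yaw):
    s=sense();R=Rn.from_euler('xyz',s['orientation'],degrees=True).as_matrix()
    y=np.degrees(np.arctan2(R[1,1],R[0,1]));t=(y-yaw+180)%360-180
    print('t',s['time_s'],'p',s['position'].round(4),'jaw',y.round(2),'tilt',R[:,0].round(3),'F',s['contact_force'].round(1),'op',round(s['opening'],4),'q',s['qpos'].round(0))
    d=np.array(xyz)-s['position'];print('tool mm',(R.T@d*1000).round(1),'turn',round(np.radians(t),3))
if __name__=='__main__':
    a=list(map(float,sys.argv[1:]));delta(a[:3],a[3])
E
python3 -m jog '[{"gripper":1,"dx":0,"dy":0,"dz":0,"turn":0.14},{"gripper":1,"dx":0,"dy":-16,"dz":-20,"turn":0},{"gripper":1,"dx":0,"dy":-32,"dz":-39,"turn":0},{"gripper":1,"dx":0,"dy":-32,"dz":-39,"turn":0},{"gripper":1,"dx":0,"dy":-32,"dz":-39,"turn":0},{"gripper":1,"dx":0,"dy":-32,"dz":-39,"turn":0},{"gripper":1,"dx":0,"dy":-32,"dz":-39,"turn":0},{"gripper":1,"dx":0,"dy":-32,"dz":-39,"turn":0},{"gripper":1,"dx":0,"dy":-32,"dz":-39,"turn":0},{"gripper":1,"dx":0,"dy":-32,"dz":-39,"turn":0},{"gripper":1,"dx":0,"dy":-32,"dz":-39,"turn":0},{"gripper":1,"dx":0,"dy":-32,"dz":-39,"turn":0}]' 40; python3 d.py .586 -.054 .25 -74.2
```

```text
time_s: 1.6
position: [0.5454, -0.111, 0.2532]
orientation: [-61.8, 89.9, 134.1]
contact_force: [1.2, -0.6, -0.0]
opening: 0.0854
t 1.6 p [ 0.5454 -0.111   0.2532] jaw -74.03 tilt [-0.001  0.001 -1.   ] F [ 1.2 -0.6 -0. ] op 0.0854 q [-19.  17.  92.   0.  71.  55.]
tool mm [  3.2 -43.6 -54.7] turn 0.003
```

```bash
python3 -m jog '[{"gripper":1,"dx":0,"dy":-23,"dz":-28,"turn":0},{"gripper":1,"dx":0,"dy":-22,"dz":-27.5,"turn":0},{"gripper":1,"dx":30,"dy":0,"dz":0,"turn":0},{"gripper":1,"dx":30,"dy":0,"dz":0,"turn":0},{"gripper":1,"dx":0,"dy":0,"dz":0,"turn":0},{"gripper":1,"dx":0,"dy":0,"dz":0,"turn":0}]'; python3 d.py .586 -.054 .132 -74.2; python3 - <<'E'
from h import *
for n,u,v in(('side',335,215),('top',352,221)):
    c=snap(n,n+'1');im=c['image'][v-60:v+60,u-80:u+80,::-1];cv2.imwrite(f'pics/{n}1c.png',cv2.resize(im,None,fx=4.5,fy=4.5,interpolation=cv2.INTER_CUBIC))
E
```

```text
time_s: 2.35
position: [0.5866, -0.0551, 0.1941]
orientation: [176.3, 90.0, 12.1]
contact_force: [0.1, 0.4, 0.1]
opening: 0.0852
t 2.35 p [ 0.5866 -0.0551  0.1941] jaw -74.14 tilt [ 0.001  0.    -1.   ] F [0.1 0.4 0.1] op 0.0852 q [-12.  23.  92.   0.  65.  62.]
tool mm [62.1 -1.2  0.4] turn 0.001
```

View pics/side1c.png

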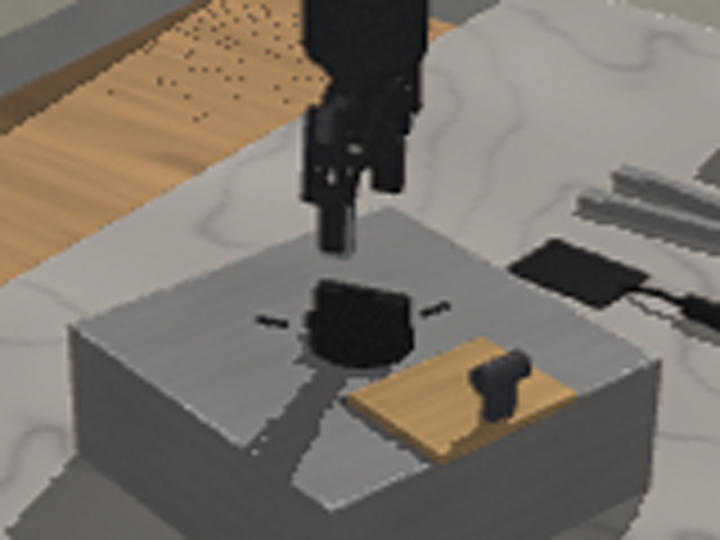

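The open gripper is centred over the knob: fingers at crop (338,240) and (388,185), knob at (362,310). I'll descend and close.

```bash
python3 -m jog '[{"gripper":1,"dx":20,"dy":-1,"dz":0,"turn":0},{"gripper":1,"dx":20,"dy":0,"dz":0,"turn":0},{"gripper":1,"dx":12,"dy":0,"dz":0,"turn":0},{"gripper":1,"dx":9,"dy":0,"dz":0,"turn":0},{"gripper":1,"dx":0,"dy":0,"dz":0,"turn":0},{"gripper":0.4,"dx":0,"dy":0,"dz":0,"turn":0},{"gripper":0.3,"dx":0,"dy":0,"dz":0,"turn":0},{"gripper":0.25,"dx":0,"dy":0,"dz":0,"turn":0}]' 40; python3 -m jog '[{"gripper":0.2,"dx":0,"dy":0,"dz":0,"turn":0},{"gripper":0,"dx":0,"dy":0,"dz":0,"turn":0},{"gripper":0,"dx":0,"dy":0,"dz":0,"turn":0},{"gripper":0,"dx":0,"dy":0,"dz":0,"turn":0}]'; python3 d.py .586 -.054 .132 -74.2
```

```text
time_s: 3.45
position: [0.5864, -0.0545, 0.1327]
orientation: [160.4, 90.0, -3.8]
contact_force: [-0.7, 1.0, 0.0]
opening: 0.0319
time_s: 3.95
position: [0.5866, -0.0553, 0.1327]
orientation: [109.2, 89.9, -55.0]
contact_force: [-1.1, -5.7, 3.3]
opening: 0.0153
t 3.95 p [ 0.5866 -0.0553  0.1327] jaw -74.19 tilt [ 0.001 -0.001 -1.   ] F [-1.1 -5.7  3.3] op 0.0153 q [-12.  27.  95.  -0.  58.  62.]
tool mm [ 0.7 -1.4  0.2] turn 0.0
```

```bash
python3 -m jog '[{"gripper":0,"dx":0,"dy":1,"dz":0,"turn":0},{"gripper":0,"dx":0,"dy":0,"dz":0,"turn":0.06},{"gripper":0,"dx":0,"dy":0,"dz":0,"turn":0.11},{"gripper":0,"dx":0,"dy":0,"dz":0,"turn":0.11},{"gripper":0,"dx":0,"dy":0,"dz":0,"turn":0.11},{"gripper":0,"dx":0,"dy":0,"dz":0,"turn":0.11}]'; python3 d.py .5866 -.0553 .1327 -134.2
```

```text
time_s: 4.7
position: [0.5866, -0.0555, 0.1327]
orientation: [-168.3, 90.0, -1.3]
contact_force: [-1.3, -3.7, 6.2]
opening: 0.0156
t 4.7 p [ 0.5866 -0.0555  0.1327] jaw -103.04 tilt [ 0. -0. -1.] F [-1.3 -3.7  6.2] op 0.0156 q [-12.  27.  95.   0.  58.  91.]
tool mm [-0.  -0.2  0. ] turn 0.544
```

```bash
python3 -m jog '[{"gripper":0,"dx":0,"dy":0,"dz":0,"turn":0.11},{"gripper":0,"dx":0,"dy":0,"dz":0,"turn":0.11},{"gripper":0,"dx":0,"dy":0,"dz":0,"turn":0.11},{"gripper":0,"dx":0,"dy":0,"dz":0,"turn":0.11},{"gripper":0,"dx":0,"dy":0,"dz":0,"turn":0.07},{"gripper":0,"dx":0,"dy":0,"dz":0,"turn":0.037},{"gripper":0,"dx":0,"dy":0,"dz":0,"turn":0},{"gripper":0,"dx":0,"dy":0,"dz":0,"turn":0},{"gripper":0,"dx":0,"dy":0,"dz":0,"turn":0}]'; python3 d.py .5866 -.0553 .1327 -134.2; python3 - <<'E'
from h import *
print(sense()['torque'])
n,u,v='side',335,215
c=snap(n,n+'2');im=c['image'][v-60:v+60,u-80:u+80,::-1];cv2.imwrite(f'pics/{n}2c.png',cv2.resize(im,None,fx=4.5,fy=4.5,interpolation=cv2.INTER_CUBIC))
E
```

```text
time_s: 5.82
position: [0.5865, -0.0557, 0.1327]
orientation: [150.1, 90.0, -74.1]
contact_force: [-1.1, -3.5, 4.8]
opening: 0.015
t 5.825 p [ 0.5865 -0.0557  0.1327] jaw -134.19 tilt [ 0. -0. -1.] F [-1.1 -3.5  4.8] op 0.015 q [-12.  27.  95.  -0.  58. 122.]
tool mm [-0.  -0.4  0.2] turn 0.0
[-0.5722814   0.25095115 -0.04986962]
```

View pics/side2c.png

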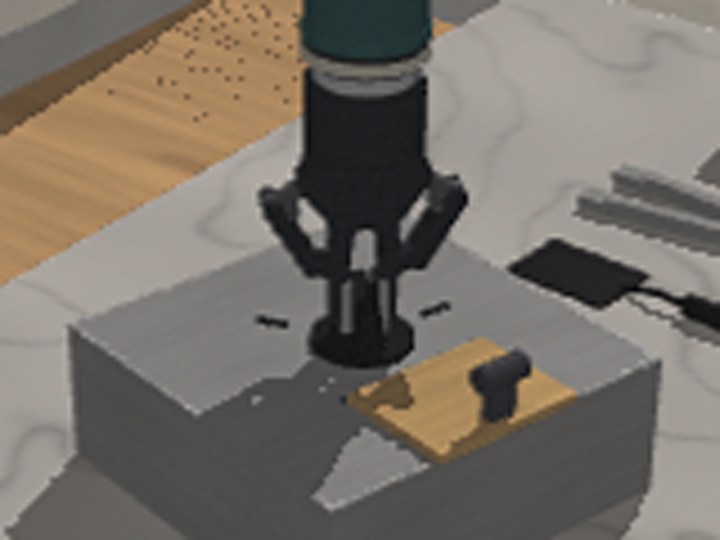

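The bar (crop x≈365) is turned and held, and the hatch is untouched. I'll release gently, lift, turn back 30 degrees and move over the hatch grip.

```bash
python3 -m jog '[{"gripper":0.22,"dx":0,"dy":0,"dz":0,"turn":0},{"gripper":0.28,"dx":0,"dy":0,"dz":0,"turn":0},{"gripper":0.4,"dx":0,"dy":0,"dz":0,"turn":0},{"gripper":0.5,"dx":0,"dy":0,"dz":0,"turn":0},{"gripper":0.5,"dx":-15,"dy":0,"dz":0,"turn":0},{"gripper":0.5,"dx":-25,"dy":0,"dz":0,"turn":0},{"gripper":0.8,"dx":-30,"dy":0,"dz":0,"turn":0},{"gripper":0.8,"dx":0,"dy":0,"dz":0,"turn":-0.131},{"gripper":0.8,"dx":0,"dy":0,"dz":0,"turn":-0.131},{"gripper":0.8,"dx":0,"dy":0,"dz":0,"turn":-0.131},{"gripper":0.8,"dx":0,"dy":0,"dz":0,"turn":-0.131}]'; python3 -m jog '[{"gripper":0.8,"dx":0,"dy":0,"dz":32,"turn":0},{"gripper":0.8,"dx":0,"dy":0,"dz":32,"turn":0},{"gripper":0.8,"dx":0,"dy":0,"dz":32,"turn":0},{"gripper":0.8,"dx":0,"dy":0,"dz":32,"turn":0},{"gripper":0.8,"dx":0,"dy":0,"dz":0,"turn":0},{"gripper":0.8,"dx":0,"dy":0,"dz":0,"turn":0}]'; python3 d.py .4625 -.024 .141 -104.2
python3 - <<'E'
from h import *
o=[]
for n,u,v in(('side',345,215),('top',352,226)):
    c=snap(n,n+'3');im=c['image'][v-60:v+60,u-50:u+50,::-1];o.append(cv2.resize(im,None,fx=4,fy=4,interpolation=cv2.INTER_CUBIC))
cv2.imwrite('pics/b3.png',np.hstack(o))
E
```

```text
time_s: 7.25
position: [0.5868, -0.0555, 0.2036]
orientation: [-170.7, 89.9, -4.6]
contact_force: [-1.3, 0.9, 0.3]
opening: 0.0682
time_s: 8.0
position: [0.4637, -0.0244, 0.2033]
orientation: [-175.5, 89.8, -9.6]
contact_force: [-0.5, 0.1, 0.7]
opening: 0.0687
t 8.0 p [ 0.4637 -0.0244  0.2033] jaw -104.16 tilt [ 0.003 -0.    -1.   ] F [-0.5  0.1  0.7] op 0.0687 q [-12.  13. 106.   0.  61.  93.]
tool mm [62.3 -0.1  1.5] turn 0.001
```

View pics/b3.png

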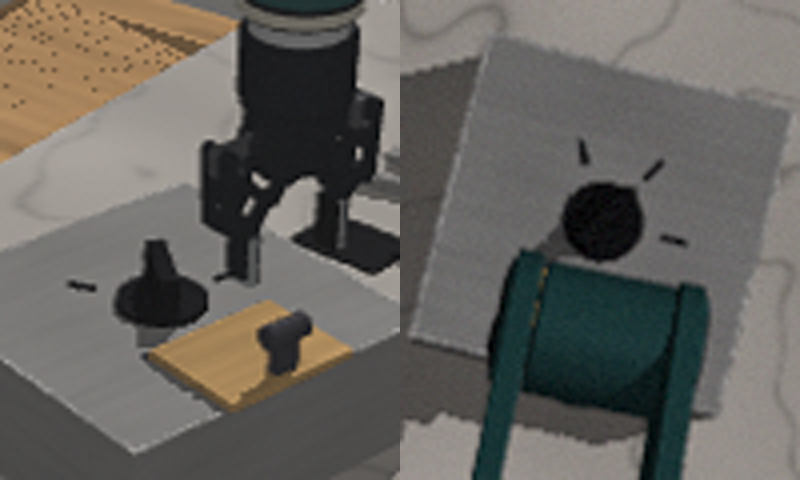

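The knob's pointer (right panel (638,185)) faces the second tick (655,168), so the click is done. The fingers straddle the hatch grip, and I'll descend and pinch.

```bash
python3 -m jog '[{"gripper":0.8,"dx":20,"dy":0,"dz":1,"turn":0},{"gripper":0.8,"dx":20,"dy":0,"dz":0,"turn":0},{"gripper":0.8,"dx":13,"dy":0,"dz":0,"turn":0},{"gripper":0.8,"dx":9,"dy":0,"dz":0,"turn":0},{"gripper":0.6,"dx":0,"dy":0,"dz":0,"turn":0},{"gripper":0.5,"dx":0,"dy":0,"dz":0,"turn":0},{"gripper":0.4,"dx":0,"dy":0,"dz":0,"turn":0},{"gripper":0.3,"dx":0,"dy":0,"dz":0,"turn":0},{"gripper":0.2,"dx":0,"dy":0,"dz":0,"turn":0},{"gripper":0.2,"dx":0,"dy":0,"dz":0,"turn":0},{"gripper":0.2,"dx":0,"dy":0,"dz":0,"turn":0}]' 35; python3 d.py .4625 -.024 .141 -104.2
python3 - <<'E'
import numpy as np
r=np.hypot(78,38);a0=np.arctan2(38,78)
pp=None
for th in range(0,64,5):
    a=a0+np.radians(th);p=np.array([-r*np.cos(a),r*np.sin(a)])
    if pp is not None: d=p-pp;print(th,'dx %.1f dz %.1f'%(-d[1],-d[0]))
    pp=p
E
```

```text
time_s: 9.48
position: [0.4618, -0.0238, 0.1406]
orientation: [-148.1, 90.0, 17.8]
contact_force: [0.5, 3.2, 5.4]
opening: 0.0335
t 9.475 p [ 0.4618 -0.0238  0.1406] jaw -104.17 tilt [ 0.001  0.    -1.   ] F [0.5 3.2 5.4] op 0.0335 q [-12.  18. 111.   0.  52.  93.]
tool mm [-0.4  0.  -0.8] turn 0.001
5 dx -6.7 dz -3.6
10 dx -6.3 dz -4.2
15 dx -5.9 dz -4.7
20 dx -5.5 dz -5.2
25 dx -5.0 dz -5.7
30 dx -4.5 dz -6.1
35 dx -4.0 dz -6.5
40 dx -3.4 dz -6.8
45 dx -2.8 dz -7.0
50 dx -2.2 dz -7.3
55 dx -1.5 dz -7.4
60 dx -0.9 dz -7.5
```

```bash
python3 -m jog '[{"gripper":0.2,"dx":-6.7,"dy":0,"dz":-3.6,"turn":0},{"gripper":0.2,"dx":-6.3,"dy":0,"dz":-4.2,"turn":0},{"gripper":0.2,"dx":-5.9,"dy":0,"dz":-4.7,"turn":0},{"gripper":0.2,"dx":-5.5,"dy":0,"dz":-5.2,"turn":0},{"gripper":0.2,"dx":-5,"dy":0,"dz":-5.7,"turn":0},{"gripper":0.2,"dx":-4.5,"dy":0,"dz":-6.1,"turn":0},{"gripper":0.2,"dx":0,"dy":0,"dz":0,"turn":0},{"gripper":0.2,"dx":0,"dy":0,"dz":0,"turn":0}]'; python3 d.py .4625 -.024 .141 -104.2
```

```text
time_s: 10.48
position: [0.4893, -0.0309, 0.1744]
orientation: [-6.6, 89.9, 159.2]
contact_force: [-1.2, 5.4, -1.9]
opening: 0.0336
t 10.475 p [ 0.4893 -0.0309  0.1744] jaw -104.16 tilt [-0.002  0.001 -1.   ] F [-1.2  5.4 -1.9] op 0.0336 q [-12.  17. 105.   0.  58.  92.]
tool mm [33.5 -0.1 27.6] turn 0.001
```

```bash
python3 -m jog '[{"gripper":0.2,"dx":-4,"dy":-0.5,"dz":-6.5,"turn":0},{"gripper":0.2,"dx":-3.4,"dy":0,"dz":-6.8,"turn":0},{"gripper":0.2,"dx":-2.8,"dy":0,"dz":-7,"turn":0},{"gripper":0.2,"dx":-2.2,"dy":0,"dz":-7.3,"turn":0},{"gripper":0.2,"dx":-1.5,"dy":0,"dz":-7.4,"turn":0},{"gripper":0.2,"dx":-0.9,"dy":0,"dz":-7.5,"turn":0},{"gripper":0.2,"dx":0,"dy":0,"dz":0,"turn":0},{"gripper":0.2,"dx":0,"dy":0,"dz":0,"turn":0},{"gripper":0.2,"dx":0,"dy":0,"dz":0,"turn":0}]'; python3 d.py .532 -.0418 .1896 -104.2
python3 - <<'E'
from h import *
o=[]
for n,u,v in(('side',345,215),('top',352,226)):
    c=snap(n,n+'4');im=c['image'][v-60:v+60,u-50:u+50,::-1];o.append(cv2.resize(im,None,fx=4,fy=4,interpolation=cv2.INTER_CUBIC))
    # hatch plate: wood-coloured points
    h=cv2.cvtColor(c['image'],cv2.COLOR_RGB2HSV);P=cloud(c)
    m=(h[...,1]>90)&(h[...,0]>8)&(h[...,0]<28)&(np.hypot(P[...,0]-.54,P[...,1]+.045)<.1)&(c['z_map']>0)&(P[...,2]>.104)
    q=P[m];ya=np.radians(-14.2);ex=np.array([np.cos(ya),np.sin(ya),0]);x=(q-[.5866,-.0555,0])@ex+.05;z=q[:,2]-.1
    print(n,len(q));
    if len(q)>10:
        l=cv2.fitLine(np.c_[x,z].astype(np.float32),cv2.DIST_HUBER,0,.005,.01).ravel();print(l,np.degrees(np.arctan(l[1]/l[0])),x.min(),z.max())
cv2.imwrite('pics/b4.png',np.hstack(o))
E
```

```text
time_s: 11.6
position: [0.5314, -0.0415, 0.1895]
orientation: [136.9, 89.9, -57.2]
contact_force: [-5.3, 1.2, 4.9]
opening: 0.0334
t 11.6 p [ 0.5314 -0.0415  0.1895] jaw -104.15 tilt [ 0.001 -0.001 -1.   ] F [-5.3  1.2  4.9] op 0.0334 q [-12.  19.  99.  -0.  62.  92.]
tool mm [-0.1  0.2 -0.6] turn 0.001
side 430
[ 0.5300481  -0.8479676  -0.03024201  0.0454222 ] -57.991295 -0.05246746428890779 0.24067712200677807
top 181
[ 0.5749083  -0.8182178  -0.02806177  0.05972664] -54.906784 -0.04707576964320924 0.20176660581640168
```

View pics/b4.png

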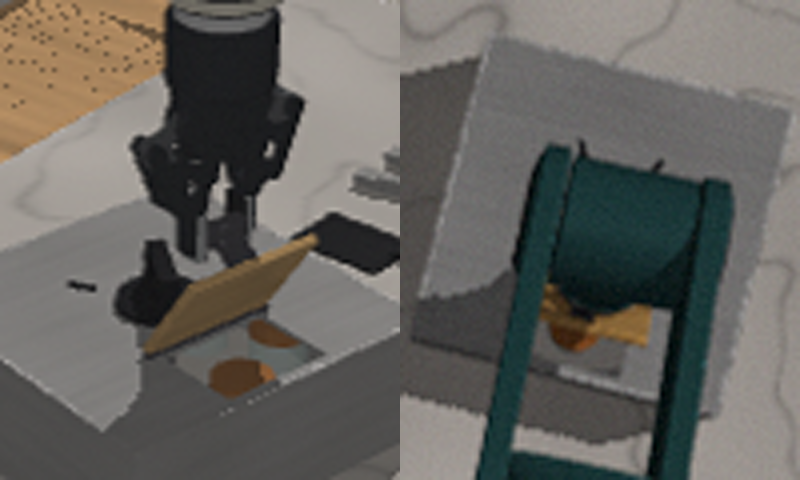

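The side panel shows the hatch standing open with the plate from crop (150,350) to (315,240), still pinched by its grip. The knob is unchanged. I'll fit the plate's plane with a cleaner mask, since jar pixels got into the last fit.

```bash
python3 - <<'E'
from h import *
c=dict(np.load('pics/side4.npz'));P=cloud(c)
poly=np.array([[152,342],[192,290],[304,246],[268,300]])/4+[295,155]
m=np.zeros((480,640),np.uint8);cv2.fillConvexPoly(m,poly.round().astype(np.int32),1);m=cv2.erode(m,np.ones((3,3)))
q=P[(m>0)&(c['z_map']>0)];ya=np.radians(-14.2);ex=np.array([np.cos(ya),np.sin(ya),0])
x=(q-[.5866,-.0555,0])@ex+.05;z=q[:,2]-.1
k=np.ones(len(x),bool)
for _ in range(6):
    ctr=np.array([x[k].mean(),z[k].mean()]);n=np.linalg.svd(np.c_[x[k],z[k]]-ctr,full_matrices=False)[2][1]
    r=(np.c_[x,z]-ctr)@n;k=abs(r)<max(.003,2*np.std(r[k]))
print(len(x),k.sum(),np.std(r[k]),np.degrees(np.arctan2(abs(n[0]),abs(n[1]))),'offset from hinge mm',abs(ctr@n)*1000)
q=q[k];w=np.linalg.svd(q-q.mean(0),full_matrices=False)[2][2];print('plane tilt',np.degrees(np.arccos(abs(w[2]))),'yaw',np.degrees(np.arctan2(w[1],w[0])))
E
python3 -m jog '[{"gripper":0.2,"dx":0,"dy":0,"dz":0,"turn":0},{"gripper":0.2,"dx":0,"dy":0,"dz":0,"turn":0},{"gripper":0.2,"dx":0,"dy":0,"dz":0,"turn":0},{"gripper":0.2,"dx":0,"dy":0,"dz":0,"turn":0}]'
```

```text
191 191 0.0007715689921713553 55.67693841802528 offset from hinge mm 0.08714047743317503
plane tilt 55.7165429258669 yaw -14.03696936637033
time_s: 12.2
position: [0.5314, -0.0415, 0.1896]
orientation: [138.1, 89.9, -56.0]
contact_force: [-4.2, 0.4, 5.7]
opening: 0.0334
```

The plane fit gives 55.7 degrees, while the hand's path about the hinge gives about 60. To settle it, I'll check the camera's bias on known planes and overlay the predicted outlines.

```bash
python3 - <<'E'
from h import *
a=dict(np.load('pics/side0.npz'));P=cloud(a)
def pl(q):
    w=np.linalg.svd(q-q.mean(0),full_matrices=False)[2][2];w*=np.sign(w[2]);return w.round(4),q.mean(0).round(4),((q-q.mean(0))@w).std()
def region(P,pts):
    m=np.zeros((480,640),np.uint8);cv2.fillConvexPoly(m,np.array(pts).round().astype(np.int32),1);return P[(m>0)&(P[...,2]>.05)]
f=lambda L:np.array(L)/4.5+[255,190]
print('top',pl(region(P,f([[100,172],[250,110],[300,200],[330,330]]))))
print('plate',pl(region(P,f([[360,242],[470,190],[470,240],[440,285]]))))
print('front',pl(region(P,f([[350,370],[640,220],[635,320],[350,465]]))))
print('left',pl(region(P,f([[85,185],[315,350],[315,465],[85,290]]))))
# overlay
c=dict(np.load('pics/side4.npz'));im=cv2.resize(c['image'][155:275,295:395,::-1],None,fx=6,fy=6,interpolation=cv2.INTER_CUBIC)
ya=np.radians(-14.2);ex=np.array([np.cos(ya),np.sin(ya),0]);ey=np.array([-ex[1],ex[0],0]);H=np.array([.5866,-.0555,.1])-.05*ex
for th,col in((56,(0,0,255)),(60,(0,255,0))):
    t=np.radians(th);u=-ex*np.cos(t)+np.array([0,0,np.sin(t)])
    q=np.array([proj(c,p) for p in(H+.056*ey,H-.056*ey,H-.056*ey+.088*u,H+.056*ey+.088*u)])
    cv2.polylines(im,[((q-[295,155])*6+3).round().astype(np.int32)],True,col,1);print(th,q.round(1).tolist())
q=np.array([proj(c,H+.05*ex+.135*(i*ex+j*ey)) for i,j in((1,1),(1,-1),(-1,-1),(-1,1))]);cv2.polylines(im,[((q-[295,155])*6+3).round().astype(np.int32)],True,(255,255,0),1)
cv2.imwrite('pics/ov.png',im[:,:])
E
```

```text
top (array([-0.2176, -0.6382,  0.7385]), array([0.6324, 0.0171, 0.1017]), np.float64(0.020699573744484785))
plate (array([ 0.6168, -0.143 ,  0.774 ]), array([ 0.503 , -0.0111,  0.1102]), np.float64(0.010875091886357068))
front (array([ 0.6832, -0.1533,  0.7139]), array([ 0.4513, -0.0162,  0.0737]), np.float64(0.007566219675722345))
left (array([-0.2097, -0.747 ,  0.6309]), array([0.6068, 0.0819, 0.0761]), np.float64(0.008535342290189355))
56 [[330.9, 243.8], [361.0, 230.7], [374.2, 215.0], [343.1, 228.0]]
60 [[330.9, 243.8], [361.0, 230.7], [373.0, 213.2], [341.8, 226.2]]
```

View pics/ov.png

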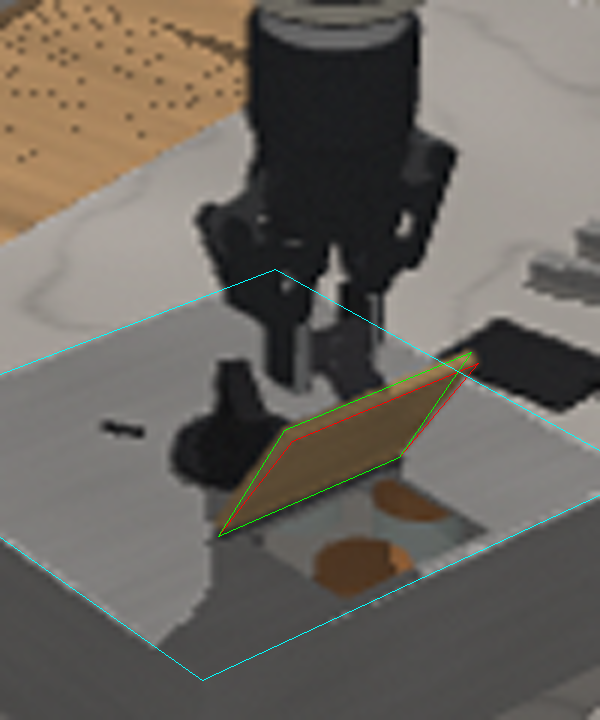

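The overlay is close: the bright free-edge strip ends near (475,358), between the 56 degree (red) and 60 degree (green) outlines. I'll zoom in and redo the bias check with outliers trimmed.

```bash
python3 - <<'E'
from h import *
a=dict(np.load('pics/side0.npz'));P=cloud(a)
def pl(q,tag):
    q=q[np.linalg.norm(q-np.median(q,0),axis=1)<.15];k=np.ones(len(q),bool)
    for _ in range(15):
        m=q[k].mean(0);w=np.linalg.svd(q[k]-m,full_matrices=False)[2][2];w=w*np.sign(w[2]);r=(q-m)@w;k=abs(r)<max(.0015,2*np.median(abs(r)))
    print(tag,k.sum(),len(q),w.round(4),m.round(4),r[k].std().round(5))
def region(P,pts):
    m=np.zeros((480,640),np.uint8);cv2.fillConvexPoly(m,np.array(pts).round().astype(np.int32),1);return P[(m>0)&(P[...,2]>.02)]
f=lambda L:np.array(L)/4.5+[255,190]
pl(region(P,f([[110,175],[240,120],[290,210],[330,325]])),'top')
pl(region(P,f([[370,242],[460,200],[460,240],[440,275]])),'plate')
pl(region(P,f([[350,375],[630,230],[630,315],[350,455]])),'front')
pl(region(P,f([[90,195],[310,355],[310,455],[90,285]])),'left')
c=dict(np.load('pics/side4.npz'));s=16;u0,v0=328,210
im=cv2.resize(c['image'][v0:v0+36,u0:u0+50,::-1],None,fx=s,fy=s,interpolation=cv2.INTER_CUBIC)
im=cv2.convertScaleAbs(im,alpha=1.8)
ya=np.radians(-14.2);ex=np.array([np.cos(ya),np.sin(ya),0]);ey=np.array([-ex[1],ex[0],0]);H=np.array([.5866,-.0555,.1])-.05*ex
for th,col in((56,(0,0,255)),(60,(0,255,0))):
    t=np.radians(th);u=-ex*np.cos(t)+np.array([0,0,np.sin(t)])
    n=ex*np.sin(t)+np.array([0,0,np.cos(t)])
    for o in(0,.008):
        q=np.array([proj(c,p+o*n) for p in(H+.056*ey,H+.056*ey+.088*u,H-.056*ey+.088*u,H-.056*ey)])
        cv2.polylines(im,[((q-[u0,v0]+.5)*s).round().astype(np.int32)],False,col,1)
cv2.imwrite('pics/ov2.png',im)
E
```

```text
top 725 881 [-0.0013 -0.0075  1.    ] [0.6334 0.02   0.0991] 0.00111
plate 154 192 [-0.0012 -0.0042  1.    ] [ 0.5062 -0.0134  0.1069] 0.00104
front 943 1141 [ 0.9695 -0.2451  0.0043] [ 0.4575 -0.0169  0.0513] 0.00127
left 834 1033 [0.2456 0.9694 0.0029] [0.6109 0.0779 0.0553] 0.00101
```

View pics/ov2.png

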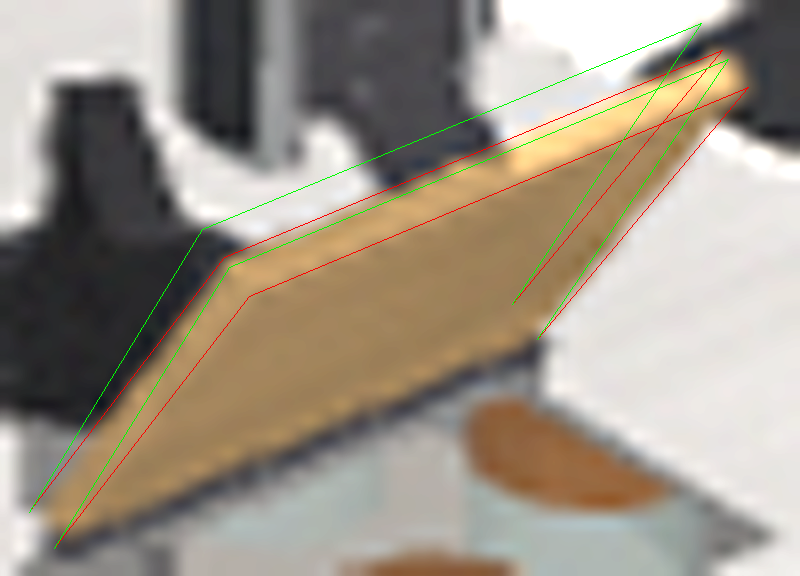

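With outliers trimmed, the camera's known planes are true to 0.4 degrees and the edges match the 56 degree outline. The hatch is therefore really at about 55.7, and the barrel slipped slightly in the pads. I'll grip harder, lift by the missing 4.3 degrees and re-measure.

```bash
cat > ang.py <<'E'
from h import *
c=snap('side','sideA');P=cloud(c)
ya=np.radians(-14.2);ex=np.array([np.cos(ya),np.sin(ya),0]);ey=np.array([-ex[1],ex[0],0]);H=np.array([.5866,-.0555,.1])-.05*ex
t=np.radians(58);u=-ex*np.cos(t)+np.array([0,0,np.sin(t)])
poly=np.array([proj(c,H+a*ey+b*u) for a,b in((.045,.015),(-.045,.015),(-.045,.075),(.045,.075))])
m=np.zeros((480,640),np.uint8);cv2.fillConvexPoly(m,poly.round().astype(np.int32),1)
q=P[(m>0)&(P[...,2]>.09)&(abs(P[...,0]-.5)<.1)];k=np.ones(len(q),bool)
for _ in range(10):
    o=q[k].mean(0);w=np.linalg.svd(q[k]-o,full_matrices=False)[2][2];w*=np.sign(w[2]);r=(q-o)@w;k=abs(r)<max(.0015,2.5*np.median(abs(r)))
s=sense();print(s['time_s'],k.sum(),len(q),'angle',np.degrees(np.arccos(w[2])).round(2),'std',r[k].std().round(5),'p',s['position'].round(4),'F',s['contact_force'].round(1))
E
python3 ang.py
python3 -m jog '[{"gripper":0.2,"dx":0,"dy":0,"dz":0,"turn":0},{"gripper":0.2,"dx":0,"dy":0,"dz":0,"turn":0},{"gripper":0.2,"dx":-0.4,"dy":0,"dz":-3.2,"turn":0},{"gripper":0.2,"dx":-0.3,"dy":0,"dz":-3.2,"turn":0},{"gripper":0.2,"dx":0,"dy":0,"dz":0,"turn":0},{"gripper":0.2,"dx":0,"dy":0,"dz":0,"turn":0},{"gripper":0.2,"dx":0,"dy":0,"dz":0,"turn":0},{"gripper":0.2,"dx":0,"dy":0,"dz":0,"turn":0}]' 60; python3 ang.py
```

```text
12.25 219 229 angle 56.09 std 0.00058 p [ 0.5315 -0.0415  0.1896] F [-5.1 -0.3  5.9]
time_s: 13.25
position: [0.5364, -0.0427, 0.1899]
orientation: [18.3, 89.9, -175.9]
contact_force: [-7.7, 0.7, 6.8]
opening: 0.0327
13.3 209 228 angle 58.72 std 0.00065 p [ 0.5364 -0.0427  0.1899] F [-7.5  0.5  6.3]
```

```bash
python3 -m jog '[{"gripper":0.2,"dx":-0.1,"dy":0,"dz":-1.4,"turn":0},{"gripper":0.2,"dx":0,"dy":0,"dz":-1.4,"turn":0},{"gripper":0.2,"dx":0,"dy":0,"dz":0,"turn":0},{"gripper":0.2,"dx":0,"dy":0,"dz":0,"turn":0},{"gripper":0.2,"dx":0,"dy":0,"dz":0,"turn":0},{"gripper":0.2,"dx":0,"dy":0,"dz":0,"turn":0}]'; python3 ang.py;python3 -m jog '[{"gripper":0.2,"dx":0,"dy":0,"dz":0,"turn":0},{"gripper":0.2,"dx":0,"dy":0,"dz":0,"turn":0},{"gripper":0.2,"dx":0,"dy":0,"dz":0,"turn":0},{"gripper":0.2,"dx":0,"dy":0,"dz":0,"turn":0},{"gripper":0.2,"dx":0,"dy":0,"dz":0,"turn":0},{"gripper":0.2,"dx":0,"dy":0,"dz":0,"turn":0},{"gripper":0.2,"dx":0,"dy":0,"dz":0,"turn":0},{"gripper":0.2,"dx":0,"dy":0,"dz":0,"turn":0}]'; python3 ang.py; python3 ang.py
python3 - <<'E'
from h import *
o=[]
for n,u,v in(('side',345,215),('top',352,226)):
    c=snap(n,n+'5');im=c['image'][v-60:v+60,u-50:u+50,::-1];o.append(cv2.resize(im,None,fx=4,fy=4,interpolation=cv2.INTER_CUBIC))
cv2.imwrite('pics/b5.png',np.hstack(o))
E
```

```text
time_s: 14.05
position: [0.539, -0.0434, 0.1899]
orientation: [15.8, 89.9, -178.4]
contact_force: [-6.6, 0.6, 5.8]
opening: 0.0331
14.1 209 230 angle 60.77 std 0.00067 p [ 0.539  -0.0434  0.1899] F [-6.1  1.   4.7]
time_s: 15.1
position: [0.539, -0.0434, 0.1899]
orientation: [16.7, 89.9, -177.5]
contact_force: [-6.9, 1.3, 5.9]
opening: 0.0326
15.15 201 228 angle 60.55 std 0.00066 p [ 0.539  -0.0434  0.1899] F [-7.8  1.   5.5]
15.2 210 228 angle 60.67 std 0.00073 p [ 0.539  -0.0434  0.1899] F [-7.3  0.7  6. ]
```

View pics/b5.png

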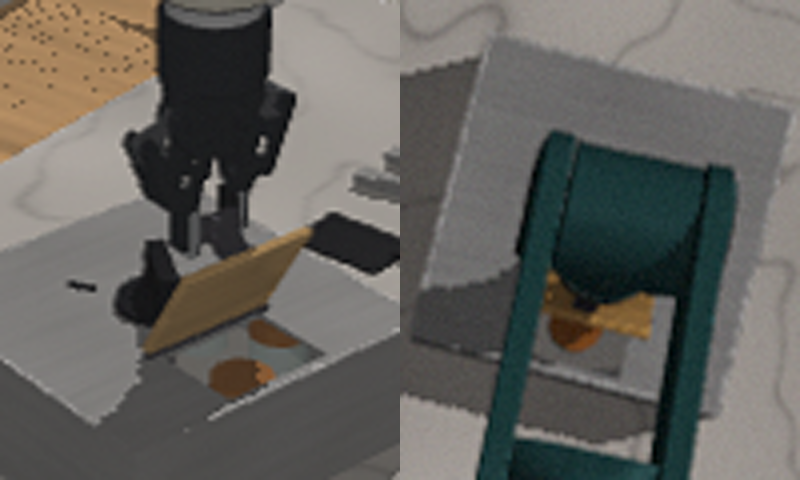

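The hatch holds steadily at about 60.6 degrees with the grip pinched. The knob (crop (155,265)) is as I left it. Handing in.

```bash
python3 -c "
from workcell import sign_off
print(sign_off())"
```

```text
the job is handed in; nothing more can be done
None
```

I turned the knob one click clockwise, then lifted the hatch and handed in at about 15.2 s (limit 48 s) with the gripper holding it open at about 60°.

- **Knob:** after I let go, the camera showed the pointer on the second tick. It still looked the same in the side view at the end; the arm hid it from the top camera by then.
- **Hatch:** my last three camera measurements, over about one second, read 60.8°, 60.6° and 60.7°. The arm position did not move in that time. The camera read known flat surfaces correctly to about 0.4°.
- **Grip:** I raised the grip to 60 N for the hold. The wrist force was about 9 N at the end.
- **Disagreement found and fixed:** after the first lift, the arm's position implied about 60°, but the camera showed about 56°. The grip had probably slipped a little between the fingers. I trusted the camera and raised the hatch the rest of the way.
- **Other items:** I kept the arm clear of the containers, spatula, tongs and processor, but took no separate final measurement of them.

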